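# Glaze the hood lamp: seat the domed glass and screw its retaining ring snug

## Robot

A 6-joint arm with a two-finger parallel gripper is mounted at the origin on a cart in front of the work surface, level with it; the furniture and walls round the work are solid. World frame = base frame: x ahead of the robot, y to its left, z up, the work surface at z = 0. Lengths are in mm, angles in degrees, forces in N, time in s.
With the tool pointing down it reaches from about 400 to 825 mm from the base axis. Payload 7 kg.
Tool frame: the origin (TCP) lies between the finger pads; the fingertips stand 19 mm ahead of it and the grasp point (between the pads) is the TCP (env.tcp_to_tips is the distance from the TCP to the fingertips, in mm); z points along the fingers, y is the line along which they close (so a half turn about z gives the same grasp; the last joint's range is limited). The gripper opens to 88 mm and grips with 3 to 60 N. Pads are 19 mm wide; open, the fingers measure 130 mm over their backs; the gripper's body (78 mm by 193 mm) begins 47 mm behind the grasp point.
Start: joints at [16.507, 20.546, 0.682, 0, -70.136, -16.507], TCP at [674.978, -0.019, 214.061] pointing down, gripper open.
Joint ranges: [-176.03, 176.03], [-82.01, 121.73], [-58.28, 71.71], [-173.87, 95.51], [-174.79, -0.11], [-173.66, 173.66]. Speed limits (degrees/s): [136.94, 136.94, 172.46, 180, 180, 180].

## Interface

Orientations are given as [roll, pitch, yaw] about the fixed x, y, z axes, in that order (R = Rz(yaw) Ry(pitch) Rx(roll)).
In Python, from rig import state, camera, ticket, env gives the robot as it stands. The module is installed in compiled form; this text tells all that it offers.
- The arm moves only by the tool apply_moves, never from a script. Its argument "steps" is a list of rows, each a list of 7 numbers: the shift along the tool's x, y, z in units of 0.03 m (1.0 is 0.03 m), then the turn, a rotation vector about the tool's x, y, z in units of pi/2 rad (1.0 is pi/2 rad), then the opening, from -1 (shut) to 1 (fully open). A call has 1 to 5 rows; each row shifts and turns the commanded pose from where the row before left it, along the tool's axes as they then stand; what a row does not reach is not made up. A row lasts 1/8 s, in which the tool goes at most 62.5 mm and 10.7 degrees, less where a joint would pass 70% of its speed; a pose out of reach is approached as far as the arm can. A call with a number of a shift or a turn outside -1 to 1 is refused whole. A call with a gripper value outside its range is refused whole. The fingers move at their own pace and stop on an object; the grip force is fixed at half the most. Time passes only in rows, so rows that do not move let the fingers close. It gives the time, the measured TCP pose, the force, the opening and the grip force at its end, in the units of the state.
- state(): the state, without advancing time (a new reading comes with each control period).
- camera(name): name is "scene" or "side" or "wrist"; returns a dict with "frame" (400x640x3 uint8, blue, green, red), "depth" (400x640 float32, mm along the optical axis (not along the pixel's ray), 0 where there is no reading), "mtx" (3x3 intrinsics, pixels), "cam_to_world" (4x4, takes a point from camera to world coordinates); the wrist camera has in their place "hand_eye" (4x4, takes a point from camera to tool coordinates, whose origin is the TCP and whose axes are the flange's). Camera axes: x right, y up, looking along -z (the intrinsics and any distortion apply to the point x, -y, -z); pixel columns grow to the right and rows downward; lengths in mm; the calibration is good to about 2 mm. The wrist camera is an equidistant fisheye: a pixel r from the principal point sees the ray r / f radians off the axis. A picture is of the moment at which its call begins: read the wrist's pose just before it.
- ticket.close_job(): hands the job in; it is judged then, once.
The state is a dict: "t": time; "joint_pos": joint angles; "qd": joint speeds; "effort": joint torques, N m; "eef_pos": TCP position; "orientation": TCP orientation; "ft_force": force on the tool from outside, world axes, zero at the start; "torque": the same for the moment, N m; "grip_width": opening from 0.0 (shut) to 1.0 (fully open); "grasp_force": force on a finger pad.
Only numpy, scipy, OpenCV 4.12 (cv2) and the standard library are available. Lean on these libraries where they do the work, as an engineer would, in place of code of your own. Each camera call takes 0.05 s, during which the arm holds its last target. There are 200 camera calls.

## Task

Put the cooker-hood lamp on the cooktop back together: lay the domed glass in the lamp housing, dome up and flat on its rubber seal, then drop the metal ring over it with its three lugs through the three notches and screw it clockwise until it is snug, pressing the glass firmly on the seal. Do not force it, or the glass will crack, let go at the end, and leave the salt shaker, the teaspoon and the small bowl alone.

Things in the scene. Friction and masses are not known exactly. Their poses are not given: they have to be found in the camera images.
- lamp_housing: the lamp housing: a light grey finned cylinder, 88 mm over the fins and 41 mm high, on a square 104 mm foot, fixed upright on the cooktop and open at the top. Origin: centre of its underside; z up along its axis; the x axis points to the middle of one notch
- mouth (a point): centre of the housing's mouth, level with its flat top face, 41 mm above its underside. The round opening has radius 27.5 mm, with three notches cut into its dark grey edge; below the threads the bore that takes the glass has radius 27 mm
- notch (a point): middle of the first notch in the mouth, 30 mm from the axis on the housing's x axis; two more at 120 and 240 degrees. Each is 38 degrees wide and reaches out to radius 33 mm; a red dot on the rim marks it. Between the notches, under the top face, three sloping threads draw the lugs down 6 mm per radian turned clockwise seen from above
- seat (a point): nominal top of the springy black rubber seal inside the housing, on its axis, 16 mm above its underside; the real height differs by up to 0.8 mm either way from lamp to lamp. It yields 1 mm for each 14 N
- lamp_glass: the domed lamp glass, pale blue-green, about 90 g, standing upright on the worktop: a flange of radius 25 mm, 6 mm thick, at the bottom, and a dome of radius 16 mm that reaches up to 44 mm (sides straight up to 36 mm). Origin: centre of the flange's underside, z up. On the seal its dome stands about 19 mm out of the mouth; the mouth leaves no room for fingers beside it
- retaining_ring: the aluminium retaining ring, about 120 g, 40 mm high, inner radius 20 mm, ribbed collar of outer radius 25.5 mm, standing upright on the worktop. Origin: centre of its underside, z up; x axis through one lug. With its lugs in the notches it drops until it rests on the glass, its underside then 21 to 23 mm above the housing's underside; with the lugs beside the notches it stops at 37 mm
- lug (a point): outer end of the ring's first brass lug, on the ring's x axis, 31 mm from its axis, 6.5 mm above its underside; two more at 120 and 240 degrees. Each is 20 degrees wide and lies 4 to 9 mm above the underside. From the notch it turns clockwise freely for 20 to 85 degrees until it meets the thread: where differs from lamp to lamp and can only be felt
- ring_top (a point): centre of the ring's top face, 40 mm above its underside. Once the threads bite, the ring sinks 6 mm per radian, pulling a tight grip down with it (a clear first sign), and the press on the glass grows with each degree; snug is 4 to 9 degrees past the bite, at about 5 to 13 N on the glass; turning then takes some 0.1 to 0.4 N m. The glass cracks above 16 N. Let go, the ring holds by friction
- salt_shaker: glass salt shaker, 44 mm wide and 90 mm high, origin at the centre of its underside; to be left alone
- teaspoon: steel teaspoon, 130 x 26 x 11 mm, lying on the worktop, origin at the middle of its underside, x along it; to be left alone
- pinch_bowl: small speckled white bowl, 60 mm wide and 32 mm high, on the cooktop, origin at the centre of its underside; to be left alone
Mind the look-alikes: they are no part of the job. Leave any brown, orange or red look-alike of the retaining_ring alone.

How it is judged (in metres and radians):
On the way, in this order (a step that is already met when the one before it is completed fails the run):
1. the glass lies flat on the seal in the housing, released (z of lamp_glass in the frame of lamp_housing below 0.018 m and horizontal distance between lamp_glass and lamp_housing below 0.0035 m and angle between lamp_glass's own z axis and vertical below 0.06 rad and contact force between lamp_glass and the fingers below 0.1 N), for 0.2 s.
2. the ring is in the mouth, its lugs below the top of the notches (z of retaining_ring in the frame of lamp_housing below 0.026 m and horizontal distance between retaining_ring and lamp_housing below 0.004 m), for 0.1 s.
At the end, for the whole second after the job is handed in: the glass lies on the seal (underside < 18 mm above the housing's, < 3.5 mm off its axis, tilt < 0.06 rad); the ring is under the threads (underside < 25 mm, < 4 mm off axis, tilt < 0.06 rad) and, let go, presses the glass with more than 4 N; both at rest (z of lamp_glass in the frame of lamp_housing below 0.018 m and horizontal distance between lamp_glass and lamp_housing below 0.0035 m and angle between each of lamp_glass, retaining_ring's own z axis and vertical below 0.06 rad and z of retaining_ring in the frame of lamp_housing below 0.025 m and horizontal distance between retaining_ring and lamp_housing below 0.004 m and contact force between retaining_ring and lamp_glass above 4 N and linear speed of each of retaining_ring, lamp_glass below 0.01 m/s); the robot touches nothing.
It fails at once if the ring pressed the glass with more than 16 N: the glass cracked (contact force between retaining_ring and lamp_glass above 16 N).
It fails at once if the salt shaker, the teaspoon or the bowl was moved by more than 20 mm (distance of any of salt_shaker, teaspoon, pinch_bowl from where it was at the start of the episode above 0.02 m).
It also fails if it takes over 72 s, if anything falls off the work surface, if the arm or the gripper's body presses on something with over 40 N, if the wrist force passes 120 N, or if a joint passes its speed limit or range.

## Working session

There is one attempt and no reset: what is moved stays moved. The work goes in short steps, Python scripts to look and compute and a tool call to move; the robot and the scene stay as the last step left them, time stands still between calls to the robot, and variables do not carry over. Pictures are saved under pics/ and viewed, at most 10 in all, crops included, and the job is handed in when it is done.

Besides the shell and the picture viewer there is one more tool, called after ">>>" as name(argument=value, ...) on one line, values as JSON. apply_moves: Moves the arm, as the interface text tells. Its arguments: {"type":"object","properties":{"steps":{"type":"array","items":{"type":"array","items":{"type":"number"}}}},"required":["steps"]}

```bash
mkdir -p pics; ls; cat > h.py <<'E'
import numpy as np, cv2
from rig import state,camera,ticket,env
def pts(c):
    d=c["depth"];K=c["mtx"];h,w=d.shape
    u,v=np.meshgrid(np.arange(w),np.arange(h))
    x=(u-K[0,2])/K[0,0]*d;y=(v-K[1,2])/K[1,1]*d
    P=np.stack([x,-y,-d,np.ones_like(d)],-1)@c["cam_to_world"].T
    return P[...,:3]
E
python3 - <<'E'
from h import *
s=state();print({k:np.round(v,2) if not isinstance(v,dict) else v for k,v in s.items()})
for n in("scene","side"):
    c=camera(n);cv2.imwrite(f"pics/{n}0.png",c["frame"]);np.savez(f"{n}0.npz",**c)
    print(n,c["mtx"].round(1).tolist(),c["cam_to_world"].round(3).tolist(),(c["depth"]>0).mean())
c=camera("wrist");cv2.imwrite("pics/wrist0.png",c["frame"]);print(c["mtx"],c["hand_eye"].round(3),c.keys())
E
```

```text
pics
{'t': np.float64(0.0), 'joint_pos': array([ 1.651e+01,  2.059e+01,  6.300e-01, -2.000e-02, -7.014e+01,
       -1.651e+01]), 'qd': array([-0.05, -0.03,  0.02,  0.08, -0.03, -0.04]), 'effort': array([-0.000e+00, -5.827e+01,  2.931e+01,  7.000e+00,  1.000e-02,
       -0.000e+00]), 'eef_pos': array([ 6.7449e+02, -3.0000e-02,  2.1313e+02]), 'orientation': array([ 1.7991e+02, -1.0000e-02, -9.0010e+01]), 'ft_force': array([0.09, 0.59, 0.7 ]), 'torque': array([-0.02, -0.01, -0.06]), 'grasp_force': np.float64(0.0), 'grip_width': np.float64(1.0)}
scene [[409.2, 0.0, 320.4], [0.0, 409.2, 197.8], [0.0, 0.0, 1.0]] [[-0.864, 0.339, -0.372, 172.332], [-0.504, -0.593, 0.628, 640.559], [-0.007, 0.73, 0.683, 740.691], [0.0, 0.0, 0.0, 1.0]] 0.9957265625
side [[518.1, 0.0, 322.0], [0.0, 518.1, 207.4], [0.0, 0.0, 1.0]] [[0.883, 0.317, -0.346, -35.047], [-0.469, 0.604, -0.644, -995.473], [0.005, 0.732, 0.682, 1112.002], [0.0, 0.0, 0.0, 1.0]] 0.9831171875
[[309.70691629   0.         320.60251723]
 [  0.         309.70691629 201.23213553]
 [  0.           0.           1.        ]] [[   0.       0.959    0.285   77.489]
 [   1.      -0.      -0.       0.704]
 [  -0.       0.285   -0.959 -170.376]
 [   0.       0.       0.       1.   ]] dict_keys(['frame', 'depth', 'mtx', 'hand_eye'])
```

View pics/scene0.png

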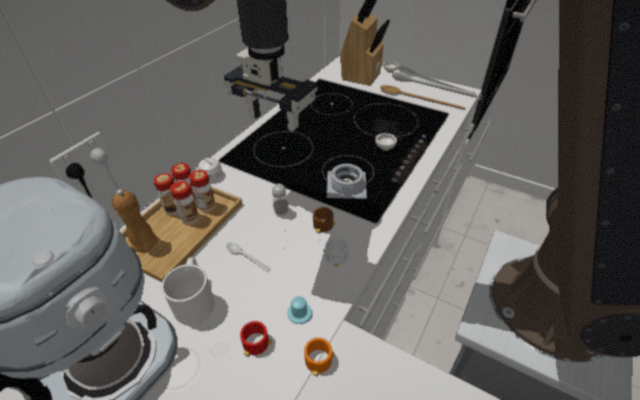

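View pics/wrist0.png

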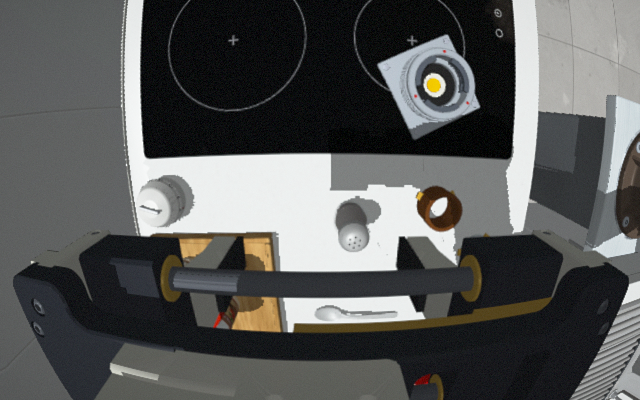

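The scene view shows the housing at (347,180), the bowl at (386,142), the shaker at (280,200), the spoon at (248,256) and a turquoise domed piece at (299,308). Brown, red and orange rings are at (323,219), (254,338) and (319,355). Something faint at (336,250) may be the ring. The wrist view shows the housing at (433,87) with its red dots.

```bash
python3 - <<'E'
from h import *
a=np.load("scene0.npz")["frame"][170:390,180:400];b=np.load("side0.npz")["frame"]
a=cv2.resize(a,(600,600),interpolation=cv2.INTER_CUBIC)
cv2.imwrite("pics/a.png",a);
c=np.load("scene0.npz");P=pts(c)
for n,(u,v) in dict(hous=(347,180),faint=(336,250),turq=(299,303),turq2=(299,314),red=(254,335),orange=(319,350),brown=(323,216),shaker=(280,195)).items():print(n,P[v,u].round(0))
E
```

```text
hous [526. -93.  45.]
faint [456.  93.  -3.]
turq [437. 280.  43.]
turq2 [432. 290.  21.]
red [491. 362.  -0.]
orange [365. 325.   0.]
brown [532.  21.   8.]
shaker [627.  64.  71.]
```

View pics/a.png

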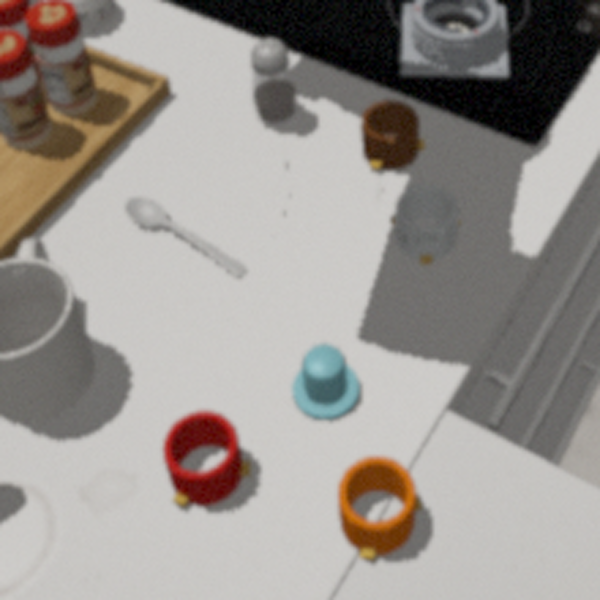

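View pics/side0.png

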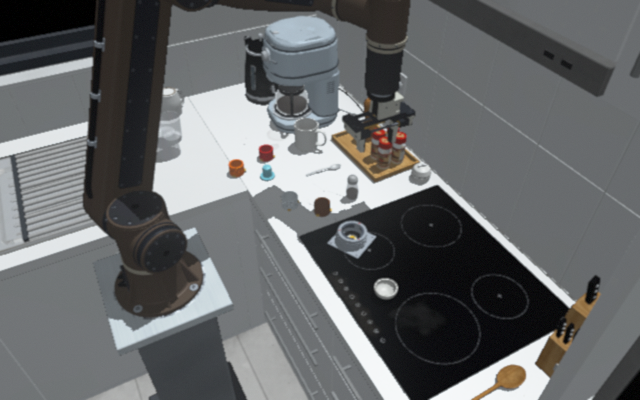

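The aluminium ring is the faint grey one at scene (336,250), with brass lugs at about (336,265) and (324,250). The glass is the turquoise piece at (299,308). The housing is on the cooktop at side (352,236).

```bash
cat >> h.py <<'E'
from scipy.optimize import least_squares
def circ(xy,r=None):
    x0=[*np.median(xy,0)]+([] if r else [25])
    f=lambda p:np.hypot(xy[:,0]-p[0],xy[:,1]-p[1])-(r or p[2])
    return least_squares(f,x0,loss="soft_l1").x
E
python3 - <<'E'
from h import *
for n in("scene","side"):
    c=np.load(n+"0.npz");P=pts(c);hsv=cv2.cvtColor(c["frame"],cv2.COLOR_BGR2HSV)
    m=(hsv[...,1]>70)&(abs(hsv[...,0].astype(int)-93)<12)&(P[...,2]>-5)&(P[...,2]<60)&(np.hypot(P[...,0]-430,P[...,1]-280)<60)
    Q=P[m];print(n,"glass",len(Q),Q.mean(0).round(1),"zmax",Q[:,2].max().round(1))
    w=Q[(Q[:,2]>12)&(Q[:,2]<34)];print(" side",len(w),circ(w[:,:2],16).round(1)); print(" top",np.median(Q[Q[:,2]>np.sort(Q[:,2])[-15]],0).round(1))
    g=np.hypot(P[...,0]-526,P[...,1]+105)<70
    Q=P[g&(P[...,2]>37)&(P[...,2]<60)];t=Q[abs(Q[:,2]-np.median(Q[:,2]))<3];print(" house top",len(t),np.median(t,0).round(1),t.min(0).round(1),t.max(0).round(1), "cooktop z",np.median(P[(np.hypot(P[...,0]-526,P[...,1]+105)<130)&(P[...,2]<6)][:,2]).round(1))
    # brass
    b=(hsv[...,1]>100)&(abs(hsv[...,0].astype(int)-20)<8)&(np.hypot(P[...,0]-456,P[...,1]-93)<60)
    k,l,st,ce=cv2.connectedComponentsWithStats(b.astype(np.uint8));
    for i in range(1,k):print(" brass",st[i][4],ce[i].round(1),P[l==i].mean(0).round(1))
    Q=P[(np.hypot(P[...,0]-456,P[...,1]-93)<50)&(P[...,2]>5)];print(" ringpts",len(Q),Q.mean(0).round(1) if len(Q) else "")
E
```

```text
scene glass 373 [434.4 284.2  20.9] zmax 45.2
 side 95 [425.4 299.5]
 top [441.1 275.4  44.1]
 house top 290 [ 535.6 -111.9   46.1] [ 496.4 -156.8   42.7] [580.6 -72.8  48.5] cooktop z 4.1
 brass 2 [326.5 220.5] [502.6  55.7  38.8]
 brass 4 [326.5 223.8] [502.3  56.1  28.1]
 brass 1 [325. 227.] [504.5  59.4  18.6]
 brass 1 [328. 227.] [499.8  53.1  15.2]
 brass 6 [336.  264.5] [431.5 137.7   8.4]
 ringpts 493 [444.7 114.4  26. ]
side glass 144 [435.  267.   22.6] zmax 48.9
 side 41 [441.3 275.9]
 top [436.  269.5  46. ]
 house top 222 [ 536.9 -122.2   46.6] [ 496.3 -161.7   43.2] [579.3 -74.5  49.1] cooktop z 3.7
 ringpts 681 [451.3  96.7 382.8]
```

>>> apply_moves(steps=[[-0.92,0.78,0,0,0,0,1],[-0.92,0.78,0,0,0,0,1],[-0.92,0.78,0,0,0,0,1],[-0.92,0.78,0,0,0,0,1],[-0.92,0.78,0,0,0,0,1]])

```text
t: 0.78
eef_pos: [557.0, 138.7, 213.8]
orientation: [180.0, -0.0, -90.0]
ft_force: [1.0, 0.3, 0.2]
grip_width: 1.003
grasp_force: 0.0
```

>>> apply_moves(steps=[[-0.92,0.78,0,0,0,0,1],[-0.92,0.78,0,0,0,0,1],[-0.92,0.78,0,0,0,0,1],[-0.92,0.78,0,0,0,0,0.6],[-0.92,0.78,0,0,0,0,0.3]])

```text
t: 1.4
eef_pos: [440.0, 276.7, 214.0]
orientation: [180.0, -0.0, -90.0]
ft_force: [0.7, 0.5, -0.4]
grip_width: 0.832
grasp_force: 0.0
```

```bash
cat >> h.py <<'E'
from scipy.spatial.transform import Rotation as Ro
def wr():
    s=state();c=camera("wrist")
    T=np.eye(4);T[:3,:3]=Ro.from_euler("xyz",s["orientation"],degrees=True).as_matrix();T[:3,3]=s["eef_pos"]
    c["cw"]=T@c["hand_eye"];c["T"]=T;return s,c
def wray(c,u,v):
    K=c["mtx"];x=(np.asarray(u,float)-K[0,2])/K[0,0];y=(np.asarray(v,float)-K[1,2])/K[1,1]
    r=np.hypot(x,y)+1e-9;s=np.sin(r)/r
    return np.stack([x*s,-y*s,-np.cos(r)],-1)@c["cw"][:3,:3].T
def onz(c,u,v,z):
    d=wray(c,u,v);o=c["cw"][:3,3];return (o+d*((z-o[2])/d[...,2])[...,None])[...,:2]
def wpts(c):
    h,w=c["depth"].shape;u,v=np.meshgrid(np.arange(w),np.arange(h));d=wray(c,u,v)
    ax=-c["cw"][:3,2];return c["cw"][:3,3]+d*(c["depth"]/(d@ax))[...,None]
E
python3 - <<'E'
from h import *
s,c=wr();print(s["eef_pos"],s["orientation"],s["joint_pos"],s["grip_width"],s["t"])
cv2.imwrite("pics/w1.png",c["frame"])
P=wpts(c);hsv=cv2.cvtColor(c["frame"],cv2.COLOR_BGR2HSV)
m=(hsv[...,1]>70)&(abs(hsv[...,0].astype(int)-93)<12)&(np.hypot(P[...,0]-440,P[...,1]-275)<60)
k,l,st,ce=cv2.connectedComponentsWithStats(m.astype(np.uint8));i=1+st[1:,4].argmax();m=l==i
print(st[i],ce[i]);Q=P[m];print(Q[:,2].max())
t=Q[Q[:,2]>42];print("domeTop",t.mean(0),len(t))
f=Q[(Q[:,2]<9)];print("flange",f.min(0),f.max(0))
cn=max(cv2.findContours(m.astype(np.uint8),0,1)[0],key=len)[:,0]
for z in(3,6):
    q=onz(c,cn[:,0],cn[:,1],z);print(z,circ(q))
E
```

```text
[439.99088526 276.70468027 213.9682086 ] [ 1.79989507e+02 -3.64331200e-04 -9.00035285e+01] [ 5.38132710e+01  5.86881890e+00 -1.86934228e+01 -9.07530483e-03
 -6.54442477e+01 -5.38130275e+01] 0.8321527245213873 1.4
[ 304  158   39   37 1130] [323.37699115 175.94513274]
45.729317306877306
domeTop [439.24656187 276.61389081  43.16028383] 318
flange [411.86143521 255.98873979  -2.19321464] [460.05930598 303.91465814   8.15310143]
3 [435.68907544 279.57975785  23.65954239]
6 [435.71812765 278.94669901  23.47316436]
```

>>> apply_moves(steps=[[-0.07,0.1,0.9,0,0,0,0.2],[0,0,0.9,0,0,0,0.2],[0,0,0.8,0,0,0,0.2],[0,0,0.8,0,0,0,0.2]])

```text
t: 1.95
eef_pos: [437.8, 277.9, 111.2]
orientation: [180.0, -0.0, -90.0]
ft_force: [0.0, 0.0, -0.3]
grip_width: 0.596
grasp_force: 0.0
```

```bash
cat > g.py <<'E'
from h import *
s,c=wr();print(s["eef_pos"],s["grip_width"],s["t"])
P=wpts(c);hsv=cv2.cvtColor(c["frame"],cv2.COLOR_BGR2HSV)
m=(hsv[...,1]>70)&(abs(hsv[...,0].astype(int)-93)<12)
k,l,st,ce=cv2.connectedComponentsWithStats(m.astype(np.uint8));i=1+st[1:,4].argmax();m=l==i
print(st[i],ce[i]);Q=P[m]
z=Q[:,2];print(np.percentile(z,[1,50,99]))
t=Q[z>np.percentile(z,99)-2];print("domeTop",t.mean(0),len(t))
cn=max(cv2.findContours(m.astype(np.uint8),0,1)[0],key=len)[:,0]
q=onz(c,cn[:,0],cn[:,1],3);print(circ(q),q.min(0),q.max(0))
cv2.imwrite("pics/g.png",c["frame"])
E
python3 g.py
```

```text
[437.81537163 277.94388191 111.20068658] 0.5963373815614571 1.95
[ 293  168   53   54 2211] [318.74265038 194.04748982]
[ 0.40258356 32.65634371 44.66289145]
domeTop [439.10594069 274.45224777  49.00686255] 473
[438.78771759 276.68995787  24.80580801] [414.18410605 251.48098618] [462.96467806 302.8730896 ]
```

View pics/g.png

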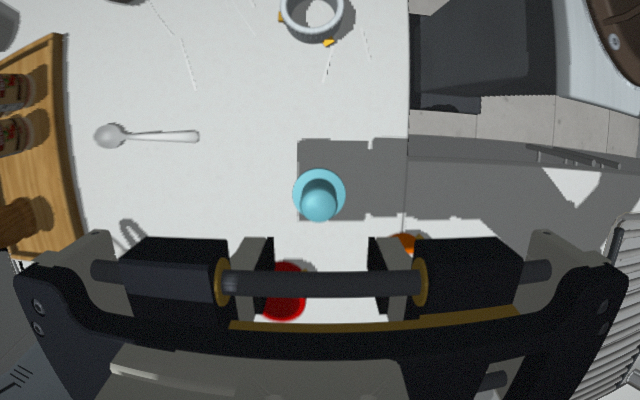

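The glass dome is at (319,203) and its flange fits r = 24.8 mm, so it sits at (438.8, 276.7). The metal ring is visible at (312,12).

>>> apply_moves(steps=[[0.04,-0.03,0.8,0,0,0,0.2],[0,0,0.8,0,0,0,0.2],[0,0,0.57,0,0,0,0.2],[0,0,0,0,0,0,-0.2]])

```text
t: 2.5
eef_pos: [438.4, 276.1, 46.2]
orientation: [179.9, -0.1, -90.0]
ft_force: [-0.7, -0.1, 0.5]
grip_width: 0.543
grasp_force: 0.0
```

>>> apply_moves(steps=[[0,0,0,0,0,0,-0.5],[0,0,0,0,0,0,-0.5],[0,0,0,0,0,0,-0.5],[0,0,0,0,0,0,-0.5]])

```text
t: 3.0
eef_pos: [439.0, 277.0, 47.3]
orientation: [-180.0, 0.0, -90.0]
ft_force: [-0.1, 0.6, -1.5]
grip_width: 0.252
grasp_force: 0.0
```

```bash
python3 - <<'E'
from h import *
s,c=wr();print(s)
cv2.imwrite("pics/w3.png",c["frame"][120:340,200:440])
c=camera("side");cv2.imwrite("pics/s3.png",np.vstack([cv2.resize(c["frame"][120:220,220:320],(500,500))]))
E
```

```text
{'t': 3.0, 'joint_pos': array([ 5.39409878e+01,  1.60218173e+01, -3.09991868e+01, -3.04182762e-04,
       -4.29451354e+01, -5.39398031e+01]), 'qd': array([-0.05094464,  0.18376238, -0.01272483, -0.07126979,  0.04344192,
       -0.09314193]), 'effort': array([ 1.02084083e-03, -4.40091634e+01,  2.12493485e+01,  5.07596523e+00,
       -4.35031042e-02,  1.69021610e-04]), 'eef_pos': array([438.95668797, 277.01981478,  47.31876526]), 'orientation': array([-1.79980236e+02,  2.74948104e-02, -8.99990332e+01]), 'ft_force': array([-0.13422845,  0.58569812, -1.46683749]), 'torque': array([-0.03223957,  0.03996439, -0.05381986]), 'grasp_force': 0.0, 'grip_width': 0.25205672403036966}
```

View pics/w3.png

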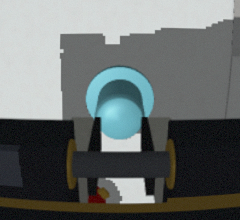

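The dome at crop (120,118) sits between the finger ends, but grasp force is zero and the fingers reached exactly the commanded opening. I'll close further.

>>> apply_moves(steps=[[0,0,0,0,0,0,-1],[0,0,0,0,0,0,-1],[0,0,0,0,0,0,-1]])

```text
t: 3.48
eef_pos: [438.9, 276.9, 46.9]
orientation: [180.0, -0.0, -90.0]
ft_force: [-0.1, 1.0, -0.1]
grip_width: 0.013
grasp_force: 0.0
```

View pics/s3.png

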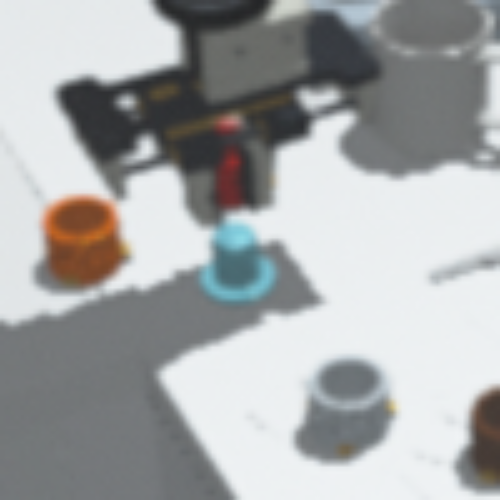

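The side view shows the closed fingers ending above or behind the dome (crop (237,215) against dome top (237,230)), so they missed. I'll measure the fingertips against the glass with the scene cameras.

```bash
python3 - <<'E'
from h import *
print(env.tcp_to_tips,[a for a in dir(env) if a[0]!='_'])
out=[]
for n in("scene","side"):
    c=camera(n);P=pts(c);K=c["mtx"];M=np.linalg.inv(c["cam_to_world"])
    def pr(p):
        q=M@np.array([*p,1]);return np.array([K[0,0]*q[0]/-q[2]+K[0,2],K[1,1]*-q[1]/-q[2]+K[1,2]])
    t=pr((439,277,28));print(n,"pred tip",t.round(1),"dome top pred",pr((439,276.7,44)).round(1))
    hsv=cv2.cvtColor(c["frame"],cv2.COLOR_BGR2HSV)
    m=(hsv[...,1]>70)&(abs(hsv[...,0].astype(int)-93)<12)&(np.hypot(P[...,0]-440,P[...,1]-275)<60)
    print(" glass px",np.argwhere(m).mean(0)[::-1],np.argwhere(m).min(0)[::-1],np.argwhere(m).max(0)[::-1])
    d=(P[...,2]>50)&(P[...,2]<140)&(np.hypot(P[...,0]-440,P[...,1]-277)<80)
    Q=P[d]
    for z in range(20,130,10):
        q=P[(abs(P[...,2]-z)<5)&(np.hypot(P[...,0]-440,P[...,1]-277)<75)&~m]
        if len(q):print(" ",z,len(q),q.mean(0).round(0),q.min(0).round(0),q.max(0).round(0))
    x,y=int(t[0]),int(t[1]);im=c["frame"][max(0,y-50):y+50,x-40:x+40];out.append(cv2.resize(im,(400,500)))
cv2.imwrite("pics/t4.png",np.hstack(out))
E
```

```text
19.0 ['MotionError', 'tcp_to_tips']
scene pred tip [299.3 305.5] dome top pred [299.  300.9]
 glass px [299.50714286 307.        ] [281  87] [310 323]
  40 62 [440. 282.  41.] [427. 266.  36.] [456. 290.  45.]
  50 3 [439. 283.  45.] [434. 280.  45.] [444. 285.  46.]
  60 12 [438. 284.  63.] [424. 270.  60.] [455. 288.  65.]
  70 59 [437. 285.  70.] [423. 270.  65.] [457. 288.  75.]
  80 17 [432. 285.  77.] [423. 278.  75.] [453. 288.  81.]
  100 1 [458. 288.  98.] [458. 288.  98.] [458. 288.  98.]
  120 4 [405. 281. 122.] [405. 266. 120.] [407. 288. 124.]
side pred tip [266.6 169.6] dome top pred [266.3 165.9]
 glass px [266.94545455 173.01212121] [260 164] [274 180]
  30 2 [425. 274.  32.] [425. 273.  30.] [425. 274.  33.]
  40 8 [451. 275.  39.] [449. 264.  36.] [454. 290.  45.]
  60 6 [440. 268.  64.] [425. 264.  63.] [451. 284.  65.]
  70 25 [436. 266.  70.] [422. 260.  66.] [454. 281.  75.]
  80 35 [436. 268.  80.] [422. 261.  75.] [454. 285.  85.]
  90 23 [439. 267.  91.] [420. 259.  86.] [458. 286.  95.]
  100 36 [437. 266. 100.] [418. 261.  96.] [457. 271. 105.]
  110 8 [446. 264. 109.] [427. 259. 106.] [458. 267. 114.]
  120 5 [419. 269. 121.] [405. 255. 116.] [448. 284. 124.]
```

View pics/t4.png

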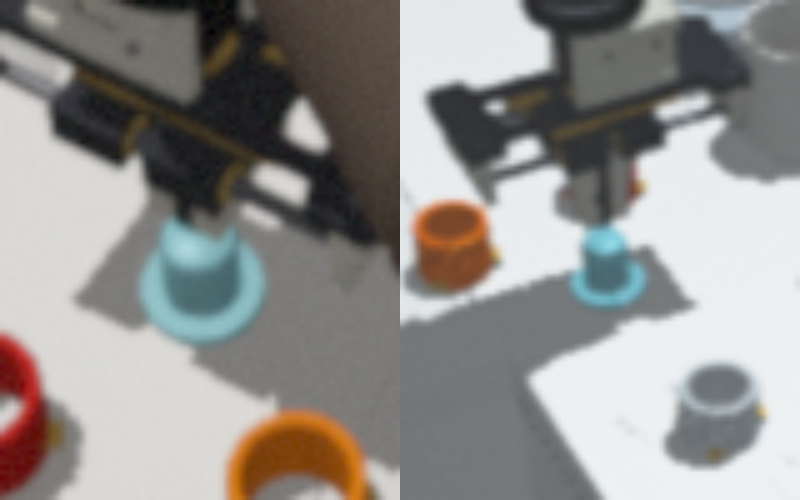

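Both views show the closed fingertips just above the dome top, so the tips stand higher than stated. I'll measure the finger ends in the wrist depth image.

```bash
python3 - <<'E'
from h import *
s,c=wr();print(s["eef_pos"])
P=wpts(c);T=np.linalg.inv(c["T"]);Q=P@T[:3,:3].T+T[:3,3]
for v in range(205,275,5):
    print(v,[tuple(int(a) for a in Q[v,u].round(0)) for u in (300,312,320,330,340)])
for n in("scene","side"):
    c=camera(n);P=pts(c);Q=P@T[:3,:3].T+T[:3,3]
    m=(np.hypot(Q[...,0],Q[...,1])<22)&(Q[...,2]<2);print(n,m.sum(),np.sort(Q[m][:,2])[-20:].round(0))
E
```

```text
[438.87437334 276.90337391  46.94246476]
205 [(12, -14, 41), (16, -5, 29), (17, 0, 26), (15, 7, 31), (12, 15, 41)]
210 [(9, -14, 38), (16, -5, 17), (16, 0, 17), (15, 7, 20), (8, 15, 41)]
215 [(10, -13, 24), (15, -5, 10), (16, 0, 8), (15, 7, 11), (8, 14, 29)]
220 [(11, -12, 11), (13, -4, 6), (13, 0, 6), (13, 6, 6), (10, 13, 16)]
225 [(9, -12, 7), (10, -4, 5), (11, 0, 4), (10, 6, 6), (9, 13, 10)]
230 [(7, -12, 5), (7, -4, 4), (8, 0, 3), (7, 6, 5), (7, 13, 6)]
235 [(4, -12, 5), (4, -5, 4), (4, 0, 4), (4, 6, 3), (3, 13, 6)]
240 [(11, -10, -20), (11, -4, -20), (2, 0, 2), (11, 6, -20), (12, 11, -21)]
245 [(40, -5, -88), (12, -4, -27), (-2, 0, 3), (12, 5, -28), (40, 6, -88)]
250 [(40, -5, -92), (11, -4, -31), (-6, 0, 4), (10, 5, -30), (39, 6, -91)]
255 [(39, -5, -93), (8, -4, -31), (10, 0, -34), (8, 5, -30), (39, 6, -93)]
260 [(39, -5, -97), (6, -4, -32), (10, 0, -40), (5, 5, -30), (39, 6, -96)]
265 [(39, -5, -98), (12, -3, -48), (10, 0, -46), (12, 5, -49), (39, 6, -99)]
270 [(39, -5, -101), (10, -3, -49), (11, 0, -51), (10, 5, -51), (39, 6, -102)]
scene 804 [-18. -18. -18. -17. -17. -17. -17. -17. -16. -16. -16. -16. -16. -15.
 -15. -15. -14. -13. -12.   2.]
side 286 [-19. -19. -19. -18. -18. -17. -17. -17. -16. -16. -14. -14.  -2.  -1.
  -1.  -1.   0.   1.   2.   2.]
```

The fingertips are at tool z of about -19 mm, behind the reported TCP point. The true grasp point is therefore 38 mm behind the reported one, and the body 47 mm behind that fits too. The dome is centred laterally. I'll open and descend 38 mm further.

>>> apply_moves(steps=[[0,0,0,0,0,0,0.2],[0,0,0,0,0,0,0.2],[0,0,0,0,0,0,0.2],[0,0,0,0,0,0,0.2],[0,0,0,0,0,0,0.2]])

```text
t: 4.35
eef_pos: [438.9, 276.9, 47.0]
orientation: [180.0, -0.0, -90.0]
ft_force: [-1.1, -0.4, 0.2]
grip_width: 0.514
grasp_force: 0.0
```

>>> apply_moves(steps=[[0,0,0,0,0,0,0.2],[0,0,0.6,0,0,0,0.2],[0,0,0.67,0,0,0,0.2],[0,0,0,0,0,0,0.2]])

```text
t: 4.85
eef_pos: [438.1, 275.9, 7.7]
orientation: [179.9, -0.1, -90.0]
ft_force: [0.1, -0.3, 0.3]
grip_width: 0.601
grasp_force: 0.0
```

>>> apply_moves(steps=[[0,0,0,0,0,0,-1],[0,0,0,0,0,0,-1],[0,0,0,0,0,0,-1],[0,0,0,0,0,0,-1]])

```text
t: 5.35
eef_pos: [439.2, 277.3, 9.6]
orientation: [-180.0, 0.1, -90.0]
ft_force: [-1.4, -0.3, 5.7]
grip_width: 0.352
grasp_force: 30.0
```

>>> apply_moves(steps=[[0,0,-1,0,0,0,-1],[0,0,-1,0,0,0,-1],[0,0,-1,0,0,0,-1],[0,0,-1,0,0,0,-1],[0,0,-1,0,0,0,-1]])

```text
t: 5.98
eef_pos: [438.5, 276.6, 159.7]
orientation: [180.0, -0.0, -90.0]
ft_force: [0.3, 0.8, -1.5]
grip_width: 0.355
grasp_force: 30.0
```

>>> apply_moves(steps=[[0.98,-0.28,-0.2,0,0,0,-1],[0.98,-0.28,-0.2,0,0,0,-1],[0.98,-0.28,-0.2,0,0,0,-1],[0.98,-0.28,-0.2,0,0,0,-1],[0.98,-0.28,-0.2,0,0,0,-1]])

```text
t: 6.6
eef_pos: [480.7, 128.8, 188.9]
orientation: [180.0, -0.0, -90.0]
ft_force: [-0.1, 0.4, -1.7]
grip_width: 0.358
grasp_force: 30.0
```

>>> apply_moves(steps=[[0.98,-0.28,-0.2,0,0,0,-1],[0.98,-0.28,-0.2,0,0,0,-1],[0.98,-0.28,-0.2,0,0,0,-1],[0.98,-0.28,-0.2,0,0,0,-1],[0.98,-0.28,0,0,0,0,-1]])

```text
t: 7.22
eef_pos: [523.0, -18.1, 213.2]
orientation: [-180.0, 0.0, -90.0]
ft_force: [0.5, 0.3, -1.2]
grip_width: 0.354
grasp_force: 30.0
```

>>> apply_moves(steps=[[0.98,-0.28,0,0,0,0,-1],[0.98,-0.28,0,0,0,0,-1],[0,0,0,0,0,0,-1],[0,0,0,0,0,0,-1]])

```text
t: 7.72
eef_pos: [539.3, -75.9, 212.5]
orientation: [180.0, 0.0, -90.0]
ft_force: [-0.2, 0.4, -0.8]
grip_width: 0.354
grasp_force: 30.0
```

```bash
cat > hs.py <<'E'
from h import *
s,c=wr();print(s["eef_pos"],s["orientation"],s["t"],s["grip_width"],s["joint_pos"].round(1))
cv2.imwrite("pics/hs.png",c["frame"])
P=wpts(c);hsv=cv2.cvtColor(c["frame"],cv2.COLOR_BGR2HSV).astype(int)
near=np.hypot(P[...,0]-538,P[...,1]+116)<60
t=near&(abs(P[...,2]-45)<4);print("top z",np.median(P[t][:,2]),t.sum())
m=near&((hsv[...,0]<8)|(hsv[...,0]>172))&(hsv[...,1]>110)&(hsv[...,2]>60)
k,l,st,ce=cv2.connectedComponentsWithStats(m.astype(np.uint8))
D=[]
for i in range(1,k):
    q=onz(c,*ce[i],45);print("dot",st[i][4],ce[i].round(1),q.round(1),P[l==i].mean(0).round(1));D.append(q)
Z=t.astype(np.uint8);hh,ww=Z.shape
q=P[t];print("top circ",circ(q[:,:2]),np.percentile(q,[1,99],axis=0).mean(0))
if len(D)==3:
    D=np.array(D);A=np.c_[2*D,np.ones(3)];x=np.linalg.solve(A,(D**2).sum(1));r=np.sqrt(x[2]+x[0]**2+x[1]**2)
    print("centre",x[:2],"r",r,"ang",np.degrees(np.arctan2(D[:,1]-x[1],D[:,0]-x[0])))
E
python3 hs.py
```

```text
[539.25132125 -75.89527386 212.52420793] [ 1.79958337e+02  1.00651255e-02 -9.00392231e+01] 7.725 0.35416509378232747 [ 12.6   8.4 -15.9  -0.  -65.7 -12.6]
top z 47.01705552498274 2348
dot 5 [323.8 111.6] [ 534.9 -153.7] [ 534.9 -153.7   47.4]
dot 6 [292.2 162.2] [569.8 -98.1] [569.5 -98.6  47.8]
dot 4 [351.5 164.5] [504.1 -95.5] [504.3 -95.8  46.5]
top circ [ 536.28117081 -116.77087896   35.77305454] [ 536.21685602 -116.77619296   45.61748851]
centre [ 536.20219051 -115.7502224 ] r 37.931959629937616 ang [-91.98054472  27.64884878 147.72545373]
```

View pics/hs.png

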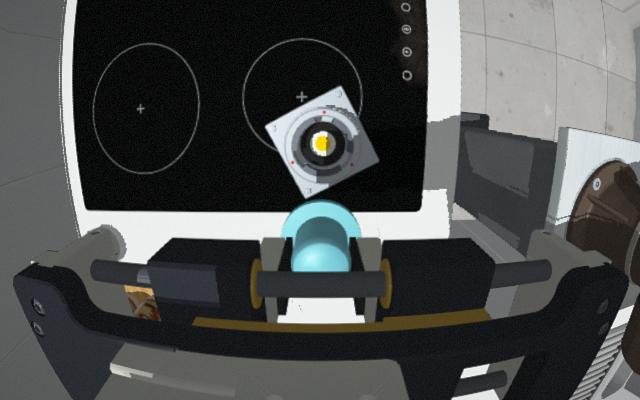

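The housing mouth is at (322,143) and the three red dots fit r = 37.9 mm. Its centre is (536.2, -116.2), its top is at about z 45–47, and the notches are at 28° plus multiples of 120°. The glass is held at (321,250). Next I'll measure the glass's offset in the hand.

```bash
cat > gi.py <<'E'
from h import *
s,c=wr();hsv=cv2.cvtColor(c["frame"],cv2.COLOR_BGR2HSV).astype(int)
m=((hsv[...,1]>70)&(abs(hsv[...,0]-93)<12)).astype(np.uint8)
cn=max(cv2.findContours(m,0,1)[0],key=cv2.contourArea)[:,0];cn=cn[(cn[:,1]<228)]
for dz in(3.5,6.5,9.5):
    q=onz(c,cn[:,0],cn[:,1],s["eef_pos"][2]-dz);print(dz,circ(q)-np.r_[s["eef_pos"][:2],0],circ(q,25)-s["eef_pos"][:2])
E
python3 gi.py
```

```text
3.5 [-0.89451695 -5.09897899 22.83596213] [-0.93872574 -2.53818059]
6.5 [-0.89834141 -3.84889094 23.22942978] [-0.93353696 -1.74174798]
9.5 [-0.90216242 -2.59878423 23.62289633] [-0.92816701 -0.94976835]
```

>>> apply_moves(steps=[[0.66,0.08,0,0,0,0,-1],[0.65,0,0.5,0,0,0,-1],[0,0,1,0,0,0,-1],[0,0,1,0,0,0,-1],[0,0,0,0,0,0,-1]])

```text
t: 8.45
eef_pos: [535.4, -115.6, 136.0]
orientation: [179.7, -0.0, -90.0]
ft_force: [-0.5, -1.2, -0.6]
grip_width: 0.356
grasp_force: 30.0
```

```bash
python3 gi.py; python3 hs.py
```

```text
3.5 [-0.86036943 -2.63755076 24.1365341 ] [-0.825854   -1.58525483]
6.5 [-0.8760317  -1.34717523 24.55262063] [-0.86224346 -0.7984941 ]
9.5 [-0.89168486 -0.05680811 24.96869568] [-0.89104561 -0.01820046]
[ 536.78265589 -115.60421818  137.73831137] [ 1.79903267e+02 -3.18611018e-02 -8.99769754e+01] 8.5 0.35458590192094447 [  8.3  12.5 -21.3   0.  -56.3  -8.3]
top z 47.00273196081031 2490
dot 9 [321.3 158.1] [ 535.3 -153.6] [ 535.3 -153.9   47.4]
dot 7 [283.  219.7] [570.  -97.6] [569.7 -98.5  47.7]
top circ [ 536.35396974 -116.70900933   35.96816923] [ 536.14035062 -127.35624453   45.48868689]
```

>>> apply_moves(steps=[[0,-0.01,0.9,0,0,0,-1],[0,0,0.9,0,0,0,-1],[0,0,0.75,0,0,0,-1],[0,0,0,0,0,0,-1]])

```text
t: 9.05
eef_pos: [537.5, -115.3, 61.5]
orientation: [179.9, -0.0, -90.0]
ft_force: [0.0, 0.6, -0.5]
grip_width: 0.359
grasp_force: 30.0
```

>>> apply_moves(steps=[[0,0,0.15,0,0,0,-1],[0,0,0.15,0,0,0,-1],[0,0,0.15,0,0,0,-1],[0,0,0,0,0,0,-1]])

```text
t: 9.55
eef_pos: [537.4, -115.2, 47.7]
orientation: [180.0, -0.0, -90.0]
ft_force: [0.7, -0.2, -1.5]
grip_width: 0.352
grasp_force: 30.0
```

>>> apply_moves(steps=[[0,0,0.2,0,0,0,-1],[0,0,0.2,0,0,0,-1],[0,0,0.05,0,0,0,-1],[0,0,0,0,0,0,-1]])

```text
t: 10.05
eef_pos: [537.5, -115.2, 34.5]
orientation: [180.0, -0.0, -90.0]
ft_force: [-1.8, 0.5, 2.4]
grip_width: 0.359
grasp_force: 32.4
```

>>> apply_moves(steps=[[0,0,0.05,0,0,0,-1],[0,0,0,0,0,0,-1]])

```text
t: 10.3
eef_pos: [537.7, -115.3, 34.2]
orientation: [-180.0, -0.0, -90.0]
ft_force: [-5.9, 2.5, 13.9]
grip_width: 0.361
grasp_force: 39.2
```

>>> apply_moves(steps=[[0,0,-0.08,0,0,0,-1],[-0.01,0.04,0,0,0,0,-1],[0,0,0,0,0,0,-1]])

```text
t: 10.68
eef_pos: [536.2, -114.9, 35.0]
orientation: [180.0, 0.0, -90.0]
ft_force: [0.7, 0.1, -0.7]
grip_width: 0.356
grasp_force: 30.1
```

>>> apply_moves(steps=[[0,0,0.05,0,0,0,-1],[0,0,0.05,0,0,0,-1],[0,0,0,0,0,0,-1]])

```text
t: 11.05
eef_pos: [536.4, -115.0, 34.1]
orientation: [-180.0, -0.0, -90.0]
ft_force: [-7.5, 3.5, 21.9]
grip_width: 0.359
grasp_force: 38.2
```

```bash
cat > rel.py <<'E'
from h import *
s,cw=wr();print(s["eef_pos"],s["ft_force"],s["torque"])
for n in("wrist","scene","side"):
    if n=="wrist":c=cw;P=wpts(c)
    else:c=camera(n);P=pts(c)
    hsv=cv2.cvtColor(c["frame"],cv2.COLOR_BGR2HSV).astype(int)
    m=(hsv[...,1]>70)&(abs(hsv[...,0]-93)<12)&(np.hypot(P[...,0]-536,P[...,1]+116)<40)
    r=np.hypot(P[...,0]-536,P[...,1]+116)
    t=~m&(r>34)&(r<42)&(P[...,2]>38)&(P[...,2]<54)
    Q=P[m];print(n,m.sum(),"dome z",np.percentile(Q[:,2],[2,50,90,98]).round(1),"rim",np.median(P[t][:,2]).round(1),t.sum(),"foot",np.median(P[(r>47)&(r<52)][:,2]).round(1),"cook",np.median(P[(r>75)&(r<100)][:,2]).round(1))
E
python3 rel.py
```

```text
[ 536.4049882  -114.99591473   34.11689082] [-7.49611443  3.49150549 21.87053963] [ 1.20058746  3.282993   -0.09944373]
wrist 4382 dome z [ 26.4  57.3 135.8 152.6] rim 47.1 3304 foot 135.8 cook 123.9
scene 170 dome z [ 29.9  57.9  69.1 219.9] rim 45.5 167 foot 251.3 cook 6.1
side 154 dome z [28.8 54.  68.7 70.7] rim 46.5 131 foot 408.3 cook 9.9
```

>>> apply_moves(steps=[[0,0,-0.08,0,0,0,-1],[-0.025,0.05,0,0,0,0,-1],[0,0,0,0,0,0,-1]])

```text
t: 11.58
eef_pos: [535.6, -114.2, 34.8]
orientation: [-179.9, -0.0, -90.0]
ft_force: [1.9, -0.8, 3.2]
grip_width: 0.357
grasp_force: 32.5
```

>>> apply_moves(steps=[[0,0,0.05,0,0,0,-1],[0,0,0.03,0,0,0,-1],[0,0,0,0,0,0,-1]])

```text
t: 11.95
eef_pos: [535.8, -114.3, 34.2]
orientation: [-179.9, -0.0, -89.9]
ft_force: [-4.2, 1.5, 22.0]
grip_width: 0.353
grasp_force: 38.8
```

>>> apply_moves(steps=[[0,0,-0.08,0,0,0,-1],[0.015,-0.025,0,0,0,0,-1],[0,0,0.02,0,0,0,-1],[0,0,0,0,0,0,-1]])

```text
t: 12.45
eef_pos: [535.5, -114.3, 34.5]
orientation: [180.0, 0.0, -90.0]
ft_force: [-2.4, 2.9, 11.8]
grip_width: 0.358
grasp_force: 34.6
```

>>> apply_moves(steps=[[0,0,0,0,0,0,0],[0,0,0,0,0,0,0],[0,0,0,0,0,0,0],[0,0,0,0,0,0,0]])

```text
t: 12.95
eef_pos: [538.7, -114.4, 35.1]
orientation: [-179.7, -0.0, -89.9]
ft_force: [5.9, -1.3, 7.5]
grip_width: 0.496
grasp_force: 2.9
```

```bash
python3 rel.py
```

```text
[ 538.73504811 -114.38967065   35.08847252] [ 5.87414494 -1.32536516  7.45259888] [ 0.00360311 -1.84930856  0.05749799]
wrist 4700 dome z [ 24.1  51.9 126.6 153.7] rim 47.1 3272 foot 136.8 cook 123.2
scene 162 dome z [ 27.7  57.   66.3 221. ] rim 45.5 179 foot 257.9 cook 6.1
side 158 dome z [25.3 54.1 66.8 72.1] rim 46.3 127 foot 410.9 cook 9.8
```

After release the dome dropped to about 20 mm above the rim, which is the seated height. The remaining forces fit the fingertips resting on the rim, with the tips about 12 mm above the reported TCP. I'll lift off.

>>> apply_moves(steps=[[0,0,-0.2,0,0,0,0],[0,0,-0.2,0,0,0,0.2],[0,0,-0.5,0,0,0,0.2],[0,0,-1,0,0,0,0.2],[0,0,-1,0,0,0,0.2]])

```text
t: 13.72
eef_pos: [535.3, -114.7, 122.6]
orientation: [180.0, -0.0, -90.0]
ft_force: [0.4, -0.5, -0.1]
grip_width: 0.599
grasp_force: 0.0
```

>>> apply_moves(steps=[[-0.5,0,-1,0,0,0,0.4],[-1,0,-1,0,0,0,0.5],[0,0,-0.5,0,0,0,0.5],[0,0,0,0,0,0,0.5]])

```text
t: 14.22
eef_pos: [536.0, -69.6, 197.4]
orientation: [-179.9, 0.0, -90.0]
ft_force: [-0.6, -0.5, -0.2]
grip_width: 0.749
grasp_force: 0.0
```

```bash
python3 hs.py; python3 - <<'E'
from h import *
s,c=wr();P=wpts(c);hsv=cv2.cvtColor(c["frame"],cv2.COLOR_BGR2HSV).astype(int)
m=(hsv[...,1]>60)&(abs(hsv[...,0]-93)<12)&(np.hypot(P[...,0]-536,P[...,1]+116)<40)
Q=P[m];z=Q[:,2];print(m.sum(),np.percentile(z,[2,20,50,80,98]))
t=Q[z>np.percentile(z,98)-3];print("top",t.mean(0));w=Q[(z>np.percentile(z,98)-15)&(z<np.percentile(z,98)-8)];print(len(w),circ(w[:,:2],16) if len(w)>10 else "")
# dome silhouette
cn=max(cv2.findContours(m.astype(np.uint8),0,1)[0],key=cv2.contourArea)[:,0]
for z0 in (22,28,64):q=onz(c,cn[:,0],cn[:,1],z0);print(z0,circ(q),q.min(0),q.max(0))
f=c["frame"][70:250,220:420];cv2.imwrite("pics/w5.png",cv2.resize(f,(600,540)))
E
```

```text
[536.00196884 -69.58868912 197.44479898] [-1.79870747e+02  2.69791333e-02 -8.99687652e+01] 14.225 0.7490082996034004 [ 13.4   8.5 -17.8   0.  -63.5 -13.4]
top z 46.983375995178505 2656
dot 5 [321.6 105.2] [ 534.6 -154. ] [ 534.6 -153.9   47.4]
dot 5 [288.6 158.2] [569.4 -98.5] [569.1 -98.9  47.6]
dot 4 [350.5 160.5] [504.1 -96.1] [504.4 -96.7  48.9]
top circ [ 536.28312936 -116.46745295   35.74010274] [ 536.22539579 -116.30826819   45.66595697]
centre [ 536.01056201 -116.22222248] r 37.77101299503939 ang [-92.10301169  27.99547763 147.75847798]
3451 [ 21.84277327  28.02724619  66.74946817 313.26893703 366.51081696]
top [ 534.5590626  -147.3825232   366.51081696]
0 
22 [ 535.27348031 -114.61310686   25.80158639] [ 509.63194351 -140.44856964] [560.93417801 -88.71855216]
28 [ 535.26107029 -115.18381788   25.35219414] [ 510.06607418 -140.56933137] [560.47482903 -89.74024381]
64 [ 535.18658517 -118.60809101   22.65587052] [ 512.67085825 -141.29390173] [557.71873515 -95.87039373]
```

View pics/w5.png

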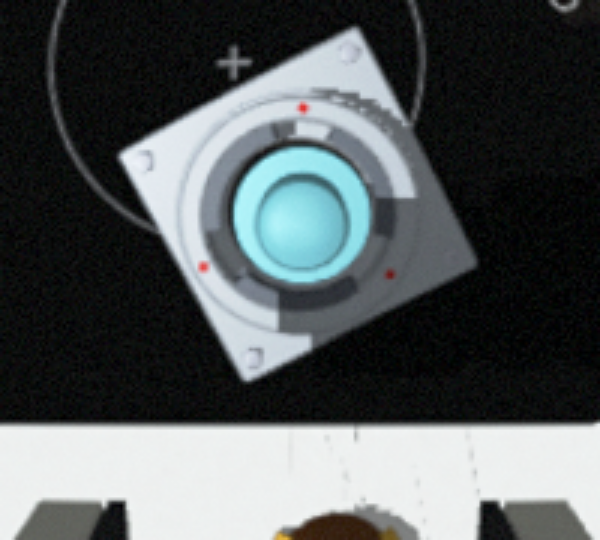

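The glass lies flat and concentric in the mouth (crop (302,213)), with its rim circle fitting r = 25.4 mm at seat height. Next is the ring.

>>> apply_moves(steps=[[-0.97,0.49,0,0,0,0,0.7],[-0.97,0.49,0,0,0,0,0.7],[-0.97,0.49,0,0,0,0,0.7],[-0.97,0.49,0,0,0,0,0.7],[-0.97,0.49,0,0,0,0,0.7]])

```text
t: 14.95
eef_pos: [461.0, 75.8, 194.7]
orientation: [179.9, -0.1, -90.1]
ft_force: [0.6, 0.9, 0.9]
grip_width: 0.85
grasp_force: 0.0
```

>>> apply_moves(steps=[[-0.97,0.49,0,0,0,0,0.7],[0,0,0,0,0,0,0.7],[0,0,0,0,0,0,0.7]])

```text
t: 15.32
eef_pos: [447.2, 104.4, 195.3]
orientation: [179.9, -0.1, -90.0]
ft_force: [1.1, -0.4, 0.1]
grip_width: 0.85
grasp_force: 0.0
```

```bash
cat > rg.py <<'E'
from h import *
import sys
s,c=wr();e=s["eef_pos"];print(e,s["orientation"],s["t"],s["grip_width"],s["joint_pos"].round(1))
z0=float(sys.argv[1]) if len(sys.argv)>1 else 0
P=wpts(c);hsv=cv2.cvtColor(c["frame"],cv2.COLOR_BGR2HSV).astype(int)
a=np.array([446,108]) if len(sys.argv)<3 else np.array([float(x) for x in sys.argv[2:4]])
r=np.hypot(P[...,0]-a[0],P[...,1]-a[1])
t=(r<36)&(P[...,2]>z0+34)&(P[...,2]<z0+46)
q=P[t];print("top",t.sum(),np.median(q[:,2]),circ(q[:,:2]),np.percentile(q,[1,99],axis=0).mean(0))
C=circ(q[:,:2],22.7);print("C",C)
m=(abs(hsv[...,0]-21)<9)&(hsv[...,1]>110)&(hsv[...,2]>70)&(r<50)
k,l,st,ce=cv2.connectedComponentsWithStats(m.astype(np.uint8))
for i in range(1,k):
    if st[i][4]<4:continue
    p=P[l==i].mean(0);g=onz(c,*ce[i],z0+8.5);d=g-C;print("lug",st[i][4],ce[i].round(1),p.round(1),g.round(1),"r",np.hypot(*d).round(1),"ang",np.degrees(np.arctan2(d[1],d[0])).round(1))
E
python3 rg.py
```

```text
[447.18805523 104.36826318 195.30701766] [ 1.79925104e+02 -5.39724710e-02 -9.00003636e+01] 15.325 0.8503027129578595 [ 37.8   0.7 -26.9  -0.  -62.5 -37.8]
top 709 39.43126614927536 [444.28387706 110.81992663  22.74086948] [444.17223074 111.14794445  37.85311883]
C [444.2836529  110.81889649]
lug 33 [334.5 163.8] [430.   87.1   9.1] [430.   87.2] r 27.6 ang -121.2
lug 24 [298.1 183. ] [472.8 109.9   9.6] [472.9 110.2] r 28.6 ang -1.3
lug 52 [190.9 297.9] [486.7  80.4 290.7] [637.4 281.3] r 257.6 ang 41.4
lug 80 [451.6 297.6] [406.4  79.8 291.6] [252.5 281.3] r 256.6 ang 138.4
lug 1594 [373.5 324.9] [431.9  80.9 301.2] [368.3 322.3] r 224.7 ang 109.8
lug 5 [418.8 381.4] [406.4 128.2 283.5] [271.6 466.8] r 395.6 ang 115.9
lug 54 [424.6 390.1] [406.1 126.  290.4] [254.2 496.2] r 429.7 ang 116.2
```

>>> apply_moves(steps=[[-0.21,0.1,0.5,0,0,0,0.6],[0,0,0.8,0,0,0,0.6],[0,0,0.8,0,0,0,0.6],[0,0,0.7,0,0,0,0.6],[0,0,0,0,0,0,0.6]])

```text
t: 16.0
eef_pos: [443.0, 110.1, 109.9]
orientation: [179.8, -0.1, -90.1]
ft_force: [-0.0, -0.2, -0.2]
grip_width: 0.802
grasp_force: 0.0
```

```bash
python3 rg.py | grep -v "r 2..\|r 3..\|r 4.."
```

```text
[443.00901355 110.05688798 109.9105832 ] [ 1.79782329e+02 -1.44966782e-01 -9.00655770e+01] 16.0 0.8015011207557687 [ 38.8   5.7 -34.1  -0.  -50.4 -38.8]
top 1291 39.40133667183258 [444.17024421 110.52094954  22.66421605] [444.44194848 110.94802012  37.81287073]
C [444.16949776 110.52273428]
lug 342 [192.7 279.8] [480.8  79.4 205.3] [580.1 201.1] r 163.4 ang 33.7
lug 127 [447.8 295.3] [404.6  83.9 207.5] [300.2 222.6] r 182.5 ang 142.1
lug 1623 [369.2 324.9] [429.2  86.8 215.8] [387.7 257. ] r 157.0 ang 111.1
```

>>> apply_moves(steps=[[0,-0.01,0.8,0,0,0,0.6],[0,0,0.9,0,0,0,0.6],[0,0,0.9,0,0,0,0.6],[0,0,0.63,0,0,0,0.6],[0,0,0,0,0,0,0.6]])

```text
t: 16.68
eef_pos: [444.5, 110.9, 14.7]
orientation: [179.9, -0.1, -90.0]
ft_force: [-0.2, -0.0, 0.4]
grip_width: 0.803
grasp_force: 0.0
```

>>> apply_moves(steps=[[0,0,0,0,0,0,-1],[0,0,0,0,0,0,-1],[0,0,0,0,0,0,-1],[0,0,0,0,0,0,-1]])

```text
t: 17.18
eef_pos: [445.3, 111.7, 16.1]
orientation: [-179.9, 0.0, -90.0]
ft_force: [-1.8, 0.6, 7.1]
grip_width: 0.575
grasp_force: 30.0
```

>>> apply_moves(steps=[[0,0,-0.6,0,0,0,-1],[0,0,-1,0,0,0,-1],[0,0,-1,0,0,0,-1],[0,0,-1,0,0,0,-1],[0,0,-1,0,0,0,-1]])

```text
t: 17.8
eef_pos: [444.4, 111.1, 154.3]
orientation: [-180.0, 0.0, -90.0]
ft_force: [-0.1, -0.2, -1.0]
grip_width: 0.579
grasp_force: 30.0
```

>>> apply_moves(steps=[[0.865,-0.436,-0.2,0,0,0,-1],[0.865,-0.436,-0.2,0,0,0,-1],[0.865,-0.436,-0.2,0,0,0,-1],[0.865,-0.436,-0.2,0,0,0,-1],[0.865,-0.436,-0.2,0,0,0,-1]])

```text
t: 18.42
eef_pos: [510.2, -19.4, 183.4]
orientation: [180.0, 0.0, -90.0]
ft_force: [0.1, -0.1, -1.4]
grip_width: 0.578
grasp_force: 30.0
```

>>> apply_moves(steps=[[0.865,-0.436,0,0,0,0,-1],[0.865,-0.436,0,0,0,0,-1],[0,0,0,0,0,-0.108,-1],[0,0,0,0,0,-0.108,-1],[0,0,0,0,0,-0.108,-1]])

```text
t: 19.05
eef_pos: [535.9, -70.6, 183.0]
orientation: [180.0, 0.0, -60.5]
ft_force: [-0.6, 0.2, -1.6]
grip_width: 0.574
grasp_force: 30.0
```

>>> apply_moves(steps=[[0,0,0,0,0,0,-1],[0,0,0,0,0,0,-1]])

```text
t: 19.3
eef_pos: [536.1, -70.3, 183.1]
orientation: [180.0, 0.0, -61.1]
ft_force: [0.6, 0.2, -0.9]
grip_width: 0.576
grasp_force: 30.0
```

```bash
python3 hs.py; cat > ih.py <<'E'
from h import *
s,c=wr();T=np.linalg.inv(c["T"]);P=wpts(c);Q=P@T[:3,:3].T+T[:3,3]
hsv=cv2.cvtColor(c["frame"],cv2.COLOR_BGR2HSV).astype(int)
m=(abs(hsv[...,0]-21)<9)&(hsv[...,1]>110)&(hsv[...,2]>70)&(np.hypot(Q[...,0],Q[...,1])<45)&(Q[...,2]>-15)&(Q[...,2]<40)
k,l,st,ce=cv2.connectedComponentsWithStats(m.astype(np.uint8))
for i in range(1,k):
    if st[i][4]<6:continue
    p=np.median(P[l==i],0);print("lug",st[i][4],ce[i].round(1),"tool",np.median(Q[l==i],0).round(1),"rel eef",(p-s["eef_pos"]).round(1))
a=(abs(Q[...,2]+24)<4)&(np.hypot(Q[...,0],Q[...,1])<30)&(np.hypot(Q[...,0],Q[...,1])>17)
q=Q[a];print("ringtop",a.sum(),np.median(q[:,2]) if len(q) else "",circ(q[:,:2],22.7) if len(q)>20 else "")
E
python3 ih.py
```

```text
[536.12636167 -70.34784695 183.14826951] [ 1.79996766e+02  8.02617101e-03 -6.10558115e+01] 19.3 0.5763765078334191 [ 13.3   9.3 -18.9  -0.  -61.8  15.7]
top z 46.991411779135575 2836
dot 7 [362.  117.3] [ 534.4 -153.8] [ 534.7 -153.6   47.3]
dot 6 [304.2 148.2] [569.4 -98.5] [569.5 -98.8  47.5]
dot 8 [359.1 181.1] [504.1 -96. ] [504.6 -96.4  47.3]
dot 1 [ 53. 215.] [854.5 145.9] [ 572.6 -138.3  353.5]
dot 1 [ 10. 216.] [968.  214.4] [ 572.6 -138.3  353.5]
dot 1 [ 17. 218.] [946.1 205.5] [ 572.6 -138.3  353.5]
dot 1 [ 27. 225.] [916.5 201.5] [ 572.6 -138.3  353.5]
dot 1 [ 75. 234.] [804.8 149.3] [ 572.6 -138.3  353.5]
dot 1 [ 25. 237.] [921.  228.8] [ 572.6 -138.3  353.5]
dot 1 [ 17. 239.] [944.9 248.5] [ 572.6 -138.3  353.5]
dot 1 [ 55. 246.] [843.7 196.7] [ 572.6 -138.3  353.5]
dot 1 [ 20. 254.] [936. 276.] [ 572.6 -138.3  353.5]
top circ [ 536.58997463 -116.40524653   35.70934945] [ 536.48914791 -116.41113543   45.64413057]
lug 178 [344.3 200.8] tool [24.6 15.   7.4] rel eef [ -1.4 -28.9  -7.4]
lug 50 [275.8 233.3] tool [  3.4 -27.1   8. ] rel eef [25.3 10.1 -8. ]
ringtop 1972 -23.377464028311365 [0.74077677 0.84828729]
```

>>> apply_moves(steps=[[0.66,0.36,0,0,0,0,-1],[0.65,0.35,0.9,0,0,0,-1],[0,0,1,0,0,0,-1],[0,0,1,0,0,0,-1],[0,0,0.8,0,0,0,-1]])

```text
t: 20.02
eef_pos: [536.5, -115.2, 71.0]
orientation: [180.0, 0.0, -61.0]
ft_force: [0.6, 0.5, -1.5]
grip_width: 0.573
grasp_force: 30.0
```

>>> apply_moves(steps=[[0,0,0,0,0,0,-1],[0,0,0,0,0,0,-1]])

```text
t: 20.27
eef_pos: [537.6, -115.1, 73.1]
orientation: [-180.0, -0.0, -60.9]
ft_force: [1.3, 0.4, -0.3]
grip_width: 0.573
grasp_force: 30.0
```

```bash
python3 hs.py|grep -v "dot 1 "; python3 ih.py
```

```text
[ 537.60212105 -115.05283292   73.10156499] [-1.79952573e+02 -4.15832143e-02 -6.08522196e+01] 20.275 0.5731615234958585 [  8.4  16.6 -25.7   0.  -47.7  20.8]
top z 47.001539160682654 3543
dot 19 [351.8 181.2] [ 534.4 -153.4] [ 534.9 -153.8   47.5]
dot 16 [267.  225.5] [569.6 -97.9] [569.6 -99.   47.5]
top circ [ 537.5196816  -117.80277216   35.14601002] [ 538.98241059 -124.56725424   45.19207551]
lug 162 [344.5 201. ] tool [24.5 15.5  7.4] rel eef [ -1.5 -28.8  -7.5]
lug 62 [275.4 233. ] tool [  2.9 -27.6   8. ] rel eef [25.5 10.7 -7.9]
ringtop 1966 -23.410753906843368 [0.70136735 0.8485007 ]
```

>>> apply_moves(steps=[[-0.016,0.03,0,0,0,0,-1],[0,0,0.15,0,0,0,-1],[0,0,0.15,0,0,0,-1],[0,0,0.1,0,0,0,-1],[0,0,0,0,0,0,-1]])

```text
t: 21.0
eef_pos: [535.8, -115.1, 59.8]
orientation: [180.0, 0.0, -60.8]
ft_force: [1.1, -0.7, -0.4]
grip_width: 0.573
grasp_force: 30.0
```

>>> apply_moves(steps=[[0,0,0.1,0,0,0,-1],[0,0,0,0,0,0,-1]])

```text
t: 21.25
eef_pos: [535.8, -115.1, 57.0]
orientation: [180.0, 0.0, -60.8]
ft_force: [0.6, -0.9, -1.5]
grip_width: 0.576
grasp_force: 30.0
```

>>> apply_moves(steps=[[0.008,-0.015,0.1,0,0,0,-1],[0,0,0.1,0,0,0,-1],[0,0,0,0,0,0,-1]])

```text
t: 21.62
eef_pos: [536.0, -115.1, 50.8]
orientation: [180.0, 0.0, -60.8]
ft_force: [0.2, -0.1, -2.3]
grip_width: 0.577
grasp_force: 30.0
```

>>> apply_moves(steps=[[0,0,0.1,0,0,0,-1],[0,0,0,0,0,0,-1]])

```text
t: 21.88
eef_pos: [536.1, -115.1, 47.9]
orientation: [180.0, 0.0, -60.8]
ft_force: [0.4, -0.4, -1.0]
grip_width: 0.578
grasp_force: 30.0
```

>>> apply_moves(steps=[[0,0,0.04,0,0,0,-1],[0,0,0,0,0,0,-1]])

```text
t: 22.12
eef_pos: [536.3, -115.1, 46.9]
orientation: [180.0, 0.0, -60.8]
ft_force: [0.0, -0.2, -1.2]
grip_width: 0.574
grasp_force: 30.0
```

>>> apply_moves(steps=[[0,0,0.04,0,0,0,-1],[0,0,0,0,0,0,-1]])

```text
t: 22.38
eef_pos: [536.2, -115.1, 45.7]
orientation: [180.0, 0.0, -60.8]
ft_force: [0.3, -0.8, -0.6]
grip_width: 0.576
grasp_force: 30.0
```

>>> apply_moves(steps=[[0,0,0.03,0,0,0,-1],[0,0,0,0,0,0,-1]])

```text
t: 22.62
eef_pos: [536.3, -115.1, 44.8]
orientation: [180.0, 0.0, -60.8]
ft_force: [-0.1, 0.1, -0.5]
grip_width: 0.573
grasp_force: 30.0
```

>>> apply_moves(steps=[[0,0,0.02,0,0,0,-1],[0,0,0,0,0,0,-1]])

```text
t: 22.88
eef_pos: [536.3, -115.0, 44.2]
orientation: [180.0, 0.0, -60.8]
ft_force: [0.2, 1.2, -1.4]
grip_width: 0.577
grasp_force: 30.0
```

>>> apply_moves(steps=[[0,0,0.015,0,0,0,-1],[0,0,0,0,0,0,-1]])

```text
t: 23.12
eef_pos: [536.4, -115.1, 43.9]
orientation: [-180.0, -0.0, -60.8]
ft_force: [-0.8, 0.1, -0.2]
grip_width: 0.573
grasp_force: 30.0
```

>>> apply_moves(steps=[[0,0,0.015,0,0,0,-1],[0,0,0,0,0,0,-1]])

```text
t: 23.38
eef_pos: [536.4, -115.1, 43.6]
orientation: [-180.0, -0.0, -60.8]
ft_force: [0.2, -0.7, 3.0]
grip_width: 0.577
grasp_force: 30.0
```

>>> apply_moves(steps=[[0,0,0.01,0,0,0,-1],[0,0,0,0,0,0,-1]])

```text
t: 23.62
eef_pos: [536.4, -115.1, 43.4]
orientation: [-180.0, -0.0, -60.8]
ft_force: [-1.6, 0.0, 5.5]
grip_width: 0.578
grasp_force: 30.0
```

>>> apply_moves(steps=[[0,0,-0.012,0,0,0,-1],[0,0,0,0,0,0.08,-1],[0,0,0,0,0,0.08,-1],[0,0,0,0,0,0,-1]])

```text
t: 24.12
eef_pos: [536.7, -115.0, 43.6]
orientation: [-180.0, -0.0, -75.2]
ft_force: [0.0, 0.1, 2.2]
grip_width: 0.577
grasp_force: 30.0
```

```bash
cat > st.py <<'E'
from h import *
s=state();print(s["eef_pos"].round(2),s["orientation"].round(2),s["ft_force"].round(1),s["torque"].round(3))
E
python3 st.py
```

```text
[ 536.74 -115.04   43.58] [-1.7996e+02 -1.0000e-02 -7.5190e+01] [0.  0.1 2.2] [-0.067  0.001 -0.068]
```

>>> apply_moves(steps=[[0.007,-0.006,0,0,0,0.05,-1],[0,0,0,0,0,0,-1]])

```text
t: 24.38
eef_pos: [536.9, -115.2, 43.6]
orientation: [-180.0, -0.0, -79.6]
ft_force: [0.6, -0.6, 4.0]
grip_width: 0.579
grasp_force: 30.0
```

>>> apply_moves(steps=[[0.0025,-0.002,0,0,0,0.04,-1],[0,0,0,0,0,0,-1]])

```text
t: 24.62
eef_pos: [536.9, -115.3, 43.6]
orientation: [-180.0, -0.0, -83.2]
ft_force: [0.4, 0.2, 3.1]
grip_width: 0.58
grasp_force: 30.0
```

```bash
python3 st.py
```

```text
[ 536.91 -115.27   43.57] [-1.7997e+02 -1.0000e-02 -8.3150e+01] [0.4 0.2 3.1] [-0.001 -0.     0.011]
```

>>> apply_moves(steps=[[0.002,-0.0015,0,0,0,0.03,-1],[0,0,0,0,0,0,-1]])

```text
t: 24.88
eef_pos: [536.9, -115.3, 43.5]
orientation: [-180.0, -0.0, -85.9]
ft_force: [0.1, -0.7, 4.0]
grip_width: 0.574
grasp_force: 30.0
```

>>> apply_moves(steps=[[0.002,-0.0015,0,0,0,0.03,-1],[0,0,0,0,0,0,-1]])

```text
t: 25.12
eef_pos: [536.8, -115.4, 43.5]
orientation: [-180.0, -0.0, -88.6]
ft_force: [0.3, -1.1, 4.2]
grip_width: 0.576
grasp_force: 30.0
```

```bash
python3 st.py
```

```text
[ 536.84 -115.43   43.5 ] [-179.99   -0.    -88.59] [ 0.3 -1.1  4.2] [-0.016 -0.009 -0.007]
```

>>> apply_moves(steps=[[0.002,-0.0015,-0.004,0,0,0.03,-1],[0,0,0,0,0,0,-1]])

```text
t: 25.38
eef_pos: [536.8, -115.4, 43.6]
orientation: [-180.0, 0.0, -91.3]
ft_force: [0.6, 0.4, 2.9]
grip_width: 0.582
grasp_force: 30.0
```

>>> apply_moves(steps=[[0.002,-0.0015,0,0,0,0.03,-1],[0,0,0,0,0,0,-1]])

```text
t: 25.62
eef_pos: [536.8, -115.5, 43.5]
orientation: [180.0, -0.0, -94.0]
ft_force: [0.9, 0.3, 4.1]
grip_width: 0.574
grasp_force: 30.0
```

```bash
python3 st.py
```

```text
[ 536.8  -115.52   43.54] [180.    -0.   -94.01] [0.9 0.3 4.1] [-0.044  0.011  0.024]
```

>>> apply_moves(steps=[[0.002,-0.0015,-0.004,0,0,0.03,-1],[0,0,0,0,0,0,-1]])

```text
t: 25.88
eef_pos: [536.8, -115.6, 43.6]
orientation: [180.0, 0.0, -96.7]
ft_force: [-0.1, 0.1, 3.3]
grip_width: 0.577
grasp_force: 30.0
```

>>> apply_moves(steps=[[0.002,-0.0015,0,0,0,0.03,-1],[0,0,0,0,0,0,-1]])

```text
t: 26.12
eef_pos: [536.8, -115.6, 43.6]
orientation: [180.0, 0.0, -99.4]
ft_force: [-0.9, 0.9, 3.0]
grip_width: 0.57
grasp_force: 30.0
```

```bash
python3 st.py
```

```text
[ 536.82 -115.63   43.61] [179.99   0.   -99.41] [-0.9  0.9  3. ] [-0.009  0.052 -0.029]
```

>>> apply_moves(steps=[[0.002,-0.0015,0,0,0,0.03,-1],[0,0,0,0,0,0,-1]])

```text
t: 26.38
eef_pos: [536.8, -115.7, 43.6]
orientation: [180.0, -0.0, -102.1]
ft_force: [-0.9, 0.6, 2.5]
grip_width: 0.578
grasp_force: 30.0
```

>>> apply_moves(steps=[[0.002,-0.0015,0,0,0,0.03,-1],[0,0,0,0,0,0,-1]])

```text
t: 26.62
eef_pos: [536.8, -115.8, 43.6]
orientation: [180.0, -0.0, -104.8]
ft_force: [-0.5, -0.9, 3.0]
grip_width: 0.577
grasp_force: 30.0
```

```bash
python3 st.py
```

```text
[ 536.85 -115.8    43.61] [ 179.99   -0.   -104.82] [-0.5 -0.9  3. ] [-0.015  0.168 -0.042]
```

>>> apply_moves(steps=[[0.002,-0.0015,0,0,0,0.03,-1],[0,0,0,0,0,0,-1]])

```text
t: 26.88
eef_pos: [536.9, -115.9, 43.6]
orientation: [180.0, -0.0, -107.5]
ft_force: [-0.8, -0.1, 2.4]
grip_width: 0.575
grasp_force: 30.0
```

>>> apply_moves(steps=[[0.002,-0.0015,0,0,0,0.03,-1],[0,0,0,0,0,0,-1]])

```text
t: 27.12
eef_pos: [536.9, -116.1, 43.4]
orientation: [180.0, -0.0, -110.2]
ft_force: [1.3, -1.4, -1.0]
grip_width: 0.576
grasp_force: 30.0
```

```bash
python3 st.py
```

```text
[ 536.87 -116.06   43.38] [ 1.7998e+02 -1.0000e-02 -1.1021e+02] [ 1.3 -1.4 -1. ] [-0.658 -0.45   0.071]
```

The ring has started to sink and Fz fell, so the bite is at a yaw of about -108°. I'll go on in small steps, following the sink.

>>> apply_moves(steps=[[0.001,-0.001,0.007,0,0,0.02,-1],[0,0,0,0,0,0,-1]])

```text
t: 27.38
eef_pos: [536.9, -116.1, 43.2]
orientation: [180.0, -0.0, -112.1]
ft_force: [2.0, -2.5, -2.0]
grip_width: 0.574
grasp_force: 30.0
```

```bash
python3 st.py
```

```text
[ 536.86 -116.08   43.23] [ 1.7998e+02 -2.0000e-02 -1.1212e+02] [ 2.  -2.5 -2. ] [-0.989 -0.444  0.294]
```

>>> apply_moves(steps=[[0.001,-0.001,0.008,0,0,0.02,-1],[0,0,0,0,0,0,-1]])

```text
t: 27.62
eef_pos: [536.8, -116.1, 43.1]
orientation: [180.0, -0.0, -114.0]
ft_force: [0.4, -2.0, -1.5]
grip_width: 0.575
grasp_force: 30.0
```

```bash
python3 st.py
```

```text
[ 536.84 -116.06   43.06] [ 1.7998e+02 -1.0000e-02 -1.1397e+02] [ 0.4 -2.  -1.5] [-1.021 -0.309  0.381]
```

The sink is about 0.55 mm (roughly 5.5° past the bite) at 0.38 N·m, with an estimated 10 N on the glass. That is snug, so I'll release.

>>> apply_moves(steps=[[0,0,0,0,0,0,0.7],[0,0,0,0,0,0,0.7],[0,0,0,0,0,0,0.7],[0,0,0,0,0,0,0.7],[0,0,0,0,0,0,0.7]])

```text
t: 28.25
eef_pos: [537.1, -116.0, 43.3]
orientation: [-180.0, 0.0, -113.9]
ft_force: [-0.6, -0.4, -0.1]
grip_width: 0.85
grasp_force: 0.0
```

>>> apply_moves(steps=[[0,0,-0.3,0,0,0,0.7],[0,0,-0.8,0,0,0,0.7],[0,0,-1,0,0,0,0.7],[0,0,-1,0,0,0,0.7],[0,0,-1,0,0,0,0.7]])

```text
t: 28.88
eef_pos: [537.0, -116.0, 168.0]
orientation: [-180.0, 0.0, -113.9]
ft_force: [0.8, -0.8, -0.2]
grip_width: 0.848
grasp_force: 0.0
```

>>> apply_moves(steps=[[-1,0,-0.5,0,0,0,0.7],[-0.5,0,0,0,0,0,0.7],[0,0,0,0,0,0,0.7],[0,0,0,0,0,0,0.7]])

```text
t: 29.38
eef_pos: [554.6, -75.1, 180.4]
orientation: [179.9, -0.0, -113.9]
ft_force: [-0.3, -0.3, -0.4]
grip_width: 0.849
grasp_force: 0.0
```

```bash
python3 hs.py | grep -v "dot 1 "; python3 rg.py 28.5 536.2 -116.2 | head -3; python3 - <<'E'
from h import *
s,c=wr();P=wpts(c);r=np.hypot(P[...,0]-536.2,P[...,1]+116.2)
t=(r<26)&(r>19)&(P[...,2]>60)&(P[...,2]<75);q=P[t];A=np.c_[q[:,:2]-q[:,:2].mean(0),np.ones(len(q))]
k=np.linalg.lstsq(A,q[:,2],rcond=None)[0];print("ring top z",k[2],"tilt",np.hypot(*k[:2]))
E
```

```text
[554.56949869 -75.08898461 180.39726469] [ 1.79916494e+02 -4.93632351e-02 -1.13928864e+02] 29.375 0.8486064920694796 [ 12.3  11.2 -16.8  -0.  -62.1 -36.2]
top z 47.00594344716791 2860
dot 7 [305.7 110. ] [ 534.9 -153.6] [ 534.7 -153.5   48.1]
dot 7 [357.3 151. ] [504.6 -95.9] [504.8 -96.3  47.4]
dot 5 [296.8 174.6] [569.8 -98.4] [569.3 -98.8  47.7]
top circ [ 536.21982304 -116.29093813   35.88480955] [ 536.23949225 -116.43945077   45.59420398]
centre [ 536.47488181 -116.00525774] r 37.655445066903916 ang [-92.47239357 147.70146993  27.89724805]
[554.61345413 -75.26662982 180.42895125] [ 1.79921634e+02 -5.14333061e-02 -1.13946910e+02] 29.425 0.8443563474018122 [ 12.3  11.2 -16.8  -0.  -62.1 -36.3]
top 1494 65.7886028048458 [ 536.54382391 -116.98551196   20.93847322] [ 535.98026116 -116.29400842   65.32505312]
C [ 536.51204434 -116.95020452]
ring top z 66.19735831138651 tilt 0.007871848560860411
```

The ring sits flat, centred and under the threads. The hand is clear, so I'll hand in.

```bash
python3 -c "
from rig import ticket;print(ticket.close_job())"
```

```text
the job is handed in; nothing more can be done
None
```

The lamp is back together and handed in at about 29 s: the glass lies flat on the seal and the ring is screwed about 5.5° past the bite and let go, with the press on the glass estimated at 10 N rather than measured; the judge's verdict was not returned.

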